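# Push a vial rack through the intake flap

### The job

Push the filled vial rack along the deck of the intake chute with your fingertips so that its own nose pushes the hanging flap open, and keep pushing until the rack runs away down the rollers inside. Then draw back, so that the flap swings shut behind the rack: do not push the flap with the gripper or let it fall on the fingers. Do not lift the rack or tip it over, and leave everything else standing where it is.

Things in the scene. Friction and masses are not known exactly. Their poses are not given: they have to be found in the camera images.
- chute: The fixed intake chute: an open loading deck, then a port with a flap, then a low clear-covered roller bay. Origin: on the bench top, right below the closed flap, on the chute's centre line. Its x axis is the feed direction (from deck to bay), y is across, z up; x, y below are in this frame.
- deck (a point): Centre of the loading deck's top, 75 mm above the bench: a level grey board from x = -240 to +15 mm, 240 mm wide. On it two steel guide strips, 4 mm thick and 10 mm high, centred on y = +-50 mm from x = -5 to -35, then flaring to y = +-98 at x = -125. The gripper must stay clear of them or above them.
- port (a point): Middle of the port at x = 0, at deck height. White posts on both sides (x = -6 to +6, inner faces at y = +-48, tops 66 mm above the deck); across the top a steel hinge bar of 8 mm diameter, axis 62 mm above the deck, under which upright fingers cannot pass. The fingers need not go past the flap.
- bay (a point): Where the middle of the rack's underside ends up (x = 144). Bay x = 6 to 206 mm: free-turning rollers slope down at 14 degrees from the deck's end to a rubber bumper at x = 202; clear walls, inner faces y = +-50; clear flat roof, top 70 mm above the deck. Once its middle is about 20 mm or more past the flap the rack tips on to the rollers and runs to the bumper by itself.
- flap: Grey gravity flap, a plate 92 mm wide, 3 to 4 mm thick, 57 mm deep, 50 g, hung from the port's hinge bar. Origin: middle of the hinge axis, 137 mm above the bench. Closed, it hangs upright (z axis up, lower edge 5 mm above the deck). It swings only inwards (lower edge towards the bay and up), at most 1.5 rad, opens under well below 1 N and falls shut by itself in about a second.
- rack: Filled vial rack on the deck: beige block 120 mm long (x), 70 mm wide (y), 28 mm high, with 15 black-capped vials reaching 44 mm above its underside, 6 mm or more inside its edges. About 0.35 kg, varying by a third. Origin: centre of its underside. x points along chute +x within 0.25 rad; it starts up to 25 mm off the centre line, its centre 145 to 165 mm before the flap.
- empty_rack: Bystander: an empty rack of the same block (120 x 70 x 28 mm, no vials) lying on the bench top right of the chute. Origin: centre of its underside.
- vial_a: Bystander: clear vial with black cap, 22 mm diameter, 46 mm tall, standing on the chute's deck outside the guide strip on the chute's +y side. Origin: centre of its underside.
- vial_b: Bystander: the same kind of vial on the deck outside the guide strip on the chute's -y side. Origin: centre of its underside.
- bottle: Bystander: amber bottle, 60 mm diameter, 120 mm tall, on the bench beside the bay on the chute's +y side. Origin: centre of its underside.
- beaker: Bystander: glass beaker, 56 mm diameter, 65 mm tall, on the bench beside the bay on the chute's -y side. Origin: centre of its underside.
- spoon: Bystander: steel measuring spoon 160 mm long lying on the bench beside the deck on the chute's -y side. Origin: centre of its underside.
- jar: Bystander: jar with white lid, 64 mm diameter, 70 mm tall, on the bench to the left. Origin: centre of its underside.
Mind the look-alikes: they are no part of the job. What is shaped like the rack but purple is not meant.

How it is judged:
On the way:
1. the rack's nose has pushed the flap open (angle between flap's own z axis and vertical above 0.5 rad and x of rack in the frame of chute above -0.06 m), for 0.1 s.
At the end, for the whole second after the job is handed in: The rack lies at rest, right side up (within 0.4 rad), on the rollers against the bumper at the far end of the bay (centre 125 to 170 mm past the flap), and the flap hangs shut (within 0.06 rad) (x of rack in the frame of chute between 0.125 and 0.17 m and y of rack in the frame of chute between -0.03 and 0.03 m and height (world z) of rack below 0.07 m and angle between rack's own z axis and vertical below 0.4 rad and linear speed of rack below 0.02 m/s and angle between flap's own z axis and vertical below 0.06 rad); the robot touches nothing.
It fails at once if the rack was lifted off the deck (by more than 10 mm) (height (world z) of rack above 0.085 m).
It fails at once if the rack was tipped or rolled over (angle between rack's own z axis and vertical above 0.6 rad).
It fails at once if the gripper pushed the flap, or the flap fell on the fingers (contact force between any of the fingers, the arm and flap above 0.3 N).
It fails at once if a bystander was moved by more than 15 mm or knocked over (distance of any of empty_rack, vial_a, vial_b, bottle, beaker, spoon, jar from where it was at the start of the episode above 0.015 m or angle between any of vial_a, vial_b, bottle, beaker, jar's own z axis and vertical above 0.5 rad).
It also fails if it takes over 40 s, if anything falls off the work surface, if the arm or the gripper's body presses on something with over 40 N, if the wrist force passes 120 N, or if a joint passes its speed limit or range.

### The arm

A 7-joint arm with a two-finger parallel gripper is mounted at the origin on the work surface. World frame = base frame: x ahead of the robot, y to its left, z up, the work surface at z = 0. Lengths are in m, angles in rad, forces in N, time in s.
With the tool pointing down it reaches from about 0.425 to 0.875 m from the base axis. Payload 8.4 kg.
Tool frame: the origin (TCP) lies at the very end of the fingers, on their centre line; the grasp point (between the pads) lies pinch_z behind it (pinch_z is the distance from the TCP to the grasp point, in m); z points along the fingers, y is the line along which they close (so a half turn about z gives the same grasp; the last joint's range is limited). The gripper opens to 85 mm and grips with 20 to 120 N. Pads are 22 mm wide; open, the fingers measure 114 mm over their backs; the gripper's body (76 mm by 85 mm) begins 54 mm behind the grasp point. The pads swing forward as they close: fully open they stand 13 mm farther back than shut.
Start: joints at [-1.297, 0.333, 0.04, 1.465, -0.013, 1.343, -0.059], TCP at [0.237, 0.605, 0.207] pointing down, gripper open.
Joint ranges: [-2.58, 2.58], [-0.38, 2.09], [-1.3, 1.39], [0.25, 2.4], [-1.5, 4.64], [0.08, 2.09], [-2.65, 2.65]. Speed limits (rad/s): [2.22, 2.22, 2.79, 2.79, 3.14, 3.14, 3.14].

### API

Orientations are given as a unit quaternion [w, x, y, z].
In Python, from workcell import read_state, snapshot, hand_in, masks_of, pinch_z gives the robot as it stands. The module is installed in compiled form; this text tells all that it offers.
- The arm moves only by the tool servo_tool, never from a script. Its argument "deltas" is a list of rows, each a list of 7 numbers: the turn, a rotation vector about the tool's x, y, z in rad, then the shift along the tool's x, y, z in cm, then the opening in per cent of the stroke, from 0 (shut) to 100 (fully open). In form: [[wx, wy, wz, x, y, z, jaw], ...]. A call has 1 to 20 rows; each row is the pose to reach, as a shift and turn from the pose commanded when the call began, along the tool's axes at that moment; what a row does not reach only later rows make up. A row lasts 1/8 s, in which the tool goes at most 62.5 mm and 10.7 degrees, less where a joint would pass 70% of its speed; a pose out of reach is approached as far as the arm can. A call with a gripper value outside its range is refused whole. The fingers move at their own pace and stop on an object; "squeeze" is the grip in N (left out, the last holds). Time passes only in rows, so rows that repeat a pose let the fingers close. It gives the time, the measured TCP pose, the force, the opening and the grip force at its end, in the units of the state.
- read_state(): the state, without advancing time (a new reading comes with each control period).
- snapshot(name): name is "scene" or "side" or "wrist"; returns a dict with "frame" (400x640x3 uint8, blue, green, red), "vfov" (degrees; the focal length in pixels is half the picture's height over the tangent of half this angle, whatever the lens; pixels are square), "cx", "cy" (the principal point, pixels), "k1" (the pictures are not rectified: a ray, as slopes to the right and down, at radius r is drawn at 1 + k1 r^2 times it, then the intrinsics apply), "R" (3x3) and "t" (3): a world point X has camera coordinates R X + t. Camera axes: x right, y down, z forward; pixel columns grow to the right and rows downward; lengths in m; the calibration is good to about 2 mm. A picture is of the moment at which its call begins. There is no depth.
- hand_in(): hands the job in; it is judged then, once.
Trained networks look in a picture, given as the dict that the camera call returned (one of the last four; its "shot" number tells which), for a name from the list of things; names that differ only in an ending like _2 or _b are one class to them, and where a whole thing is asked for, a point or a joint stands for the part that bears it (a point fixed in the world has none). Each returns a list of dicts, best first, with "conf" (0 to 1); they miss things now and then, are a little off and sometimes report something else, mostly with a low value. They report only what shows in the picture. A call takes as long as a camera call. They do not tell look-alikes from the thing itself.
- masks_of(query, picture): "mask" (400x640 bool, what is visible of it) and "uv" ([column, row] in pixels, amid what is visible of it).
The state is a dict: "t": time; "joint_positions": joint angles; "qd": joint speeds; "joint_efforts": joint torques, N m; "tool_pos": TCP position; "tool_rot": TCP orientation; "contact_force": force on the tool from outside, world axes, zero at the start; "torque": the same for the moment, N m; "width": finger opening in m; "grip_force": force on a finger pad.
Only numpy, scipy, OpenCV 4.12 (cv2) and the standard library are available. Lean on these libraries where they do the work, as an engineer would, in place of code of your own. Each camera call takes 0.05 s, during which the arm holds its last target. There are 200 camera calls.

## Working session

There is one attempt and no reset: what is moved stays moved. The work goes in short steps, Python scripts to look and compute and a tool call to move; the robot and the scene stay as the last step left them, time stands still between calls to the robot, and variables do not carry over. Pictures are saved under pics/ and viewed, at most 10 in all, crops included, and the job is handed in when it is done.

Besides the shell and the picture viewer there is one more tool, called after "Call:" by a JSON object that holds its "api" and its "payload", one argument or row to a line. servo_tool: Moves the arm, as the interface text tells. Its arguments: {"type":"object","properties":{"deltas":{"type":"array"},"squeeze":{"type":"number"}},"required":["deltas"]}

```bash
mkdir -p pics; cat > h.py <<'E'
import numpy as np, cv2
from workcell import *
def f(s): return 200/np.tan(np.radians(s["vfov"])/2)
def K(s): return np.array([[f(s),0,s["cx"]],[0,f(s),s["cy"]],[0,0,1.]])
def proj(s,X):
    p=(np.array(s["R"])@np.atleast_2d(X).T).T+np.array(s["t"]); a=p[:,:2]/p[:,2:]
    r2=(a**2).sum(1,keepdims=True); return a*(1+s["k1"]*r2)*f(s)+[s["cx"],s["cy"]]
def at_z(s,uv,z):
    uv=np.atleast_2d(uv).astype(float); d=(uv-[s["cx"],s["cy"]])/f(s); a=d.copy()
    for _ in range(30): a=d/(1+s["k1"]*(a**2).sum(1,keepdims=True))
    R=np.array(s["R"]);c=-R.T@np.array(s["t"]); v=np.c_[a,np.ones(len(a))]@R
    return c+v*((z-c[2])/v[:,2])[:,None]
E
python3 - <<'E'
from h import *
st=read_state();print(st["t"],st["tool_pos"],st["tool_rot"],pinch_z)
S={}
for n in ["scene","side"]:
    s=snapshot(n);S[n]=s;cv2.imwrite(f"pics/{n}0.png",s["frame"])
    R=np.array(s["R"]);print(n,-R.T@np.array(s["t"]))
    for q in ["rack","empty_rack","chute","flap","vial_a"]:
        for m in masks_of(q,s)[:4]:
            ys,xs=np.nonzero(m["mask"]);print(q,round(m["conf"],2),np.round(m["uv"]),len(xs),xs.min(),xs.max(),ys.min(),ys.max())
E
```

```text
0.0 [0.23658819 0.60487405 0.20571947] [-8.74491573e-05  1.85331009e-01  9.82675815e-01 -8.07699761e-04] 0.0187
scene [1.51550897 0.22873162 0.80626912]
rack 0.93 [177. 259.] 1229 152 203 238 277
rack 0.73 [276. 212.] 1033 253 299 197 223
rack 0.52 [319. 180.] 335 305 334 172 190
empty_rack 0.7 [178. 213.] 742 161 190 197 228
empty_rack 0.23 [341. 224.] 8837 241 411 180 262
chute 0.62 [340. 218.] 8673 242 410 180 263
chute 0.34 [321. 233.] 132 318 326 223 240
vial_a 0.42 [316. 190.] 101 312 318 182 197
vial_a 0.24 [390. 256.] 511 382 401 238 268
side [0.2016765  1.0528136  1.02942778]
rack 0.87 [314. 167.] 560 302 328 156 185
rack 0.76 [300. 147.] 413 287 312 133 156
empty_rack 0.85 [349. 142.] 427 335 364 133 147
empty_rack 0.24 [314. 170.] 586 301 328 156 185
chute 0.95 [309. 208.] 5134 275 349 158 269
flap 0.5 [310. 206.] 5337 274 349 158 269
vial_a 0.64 [279. 190.] 58 278 282 184 196
vial_a 0.45 [340. 193.] 76 336 342 184 197
```

```bash
python3 - <<'E'
import cv2
a=cv2.imread("pics/scene0.png")[150:300,130:430];cv2.imwrite("pics/sc.png",cv2.resize(a,(800,400),interpolation=cv2.INTER_CUBIC))
a=cv2.imread("pics/side0.png")[125:275,240:390];cv2.imwrite("pics/si.png",cv2.resize(a,(600,600),interpolation=cv2.INTER_CUBIC))
E
```

```text
(no output)
```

View pics/sc.png

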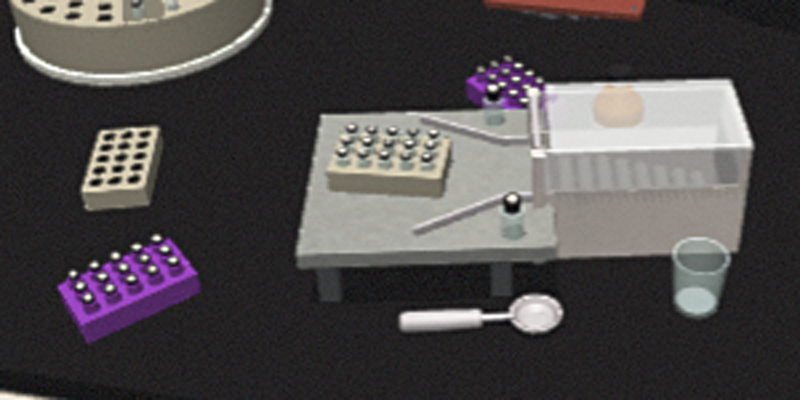

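View pics/si.png

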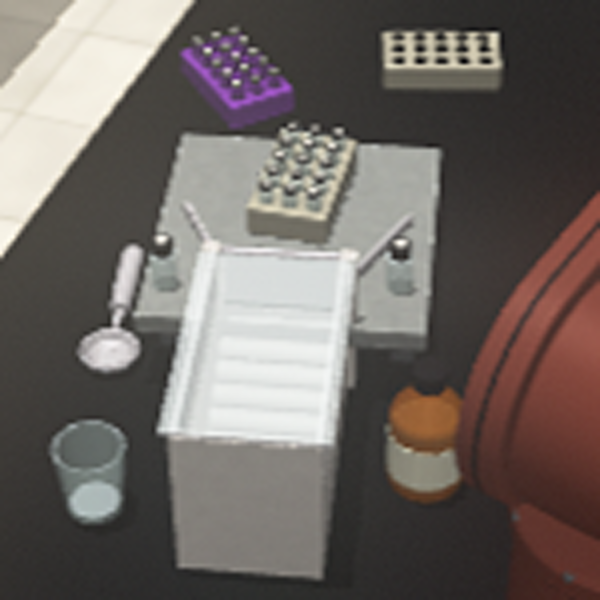

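Scene picture: the wanted rack (beige, filled, on the deck) is at about (276,212). The look-alikes are purple racks at (177,259) and (319,180), and the empty beige rack is at (178,213). The feed direction runs to image right (world +y).

```bash
cat > fit.py <<'E'
from h import *
from scipy.optimize import least_squares
def T(p,P):
    c,s=np.cos(p[2]),np.sin(p[2]);P=np.array(P,float);return np.c_[p[0]+c*P[:,0]-s*P[:,1],p[1]+s*P[:,0]+c*P[:,1],P[:,2]]
def fit(p0,obs):
    # obs: list of (snap, pts3 local, uv)
    r=lambda p:np.concatenate([(proj(s,T(p,P))-U).ravel() for s,P,U in obs])
    o=least_squares(r,p0,loss="soft_l1");return o.x,r(o.x).reshape(-1,2)
E
python3 - <<'E'
from fit import *
import pickle
a=snapshot("scene");b=snapshot("side")
sc=lambda L:np.array(L)*.375+[130-.3,150-.3]
si=lambda L:np.array(L)*.25+[240-.4,125-.4]
z=.075
ch=[(a,[(-.24,-.12,z),(-.24,.12,z),(.015,-.12,z)],sc([(298,252),(322,113),(556,240)])),
    (b,[(-.24,-.12,z),(-.24,.12,z),(.015,.12,z),(.015,-.12,z)],si([(183,135),(441,150),(430,334),(137,318)]))]
p,r=fit([.6,.3,1.57],ch);print("chute",p,np.round(r,1).tolist())
h=.103;l=.075
rk=[(a,[(-.06,-.035,h),(.06,-.035,h),(-.06,-.035,l),(.06,-.035,l),(.06,.035,h)],sc([(328,168),(446,181),(329,187),(444,195),(452,143)])),
    (b,[(.06,-.035,h),(.06,.035,h),(-.06,.035,h),(.06,-.035,l),(.06,.035,l)],si([(250,205),(322,220),(357,145),(248,228),(320,241)]))]
q,r=fit([p[0],p[1]-.15,p[2]],rk);print("rack",q,np.round(r,1).tolist())
c,s=np.cos(p[2]),np.sin(p[2]);d=q[:2]-p[:2]
print("rack in chute",c*d[0]+s*d[1],-s*d[0]+c*d[1],q[2]-p[2])
for m,g in (("scene",a),("side",b)):
    im=cv2.resize(g["frame"],None,fx=3,fy=3,interpolation=cv2.INTER_CUBIC)
    for P,pp,col in (([(-.24,-.12,z),(-.24,.12,z),(.015,.12,z),(.015,-.12,z),(-.035,.05,z+.01),(-.125,.098,z+.01),(-.035,-.05,z+.01),(-.125,-.098,z+.01),(0,-.048,.141),(0,.048,.141),(.206,-.05,.145),(.206,.05,.145)],p,(0,0,255)),([(i*.06,j*.035,k) for i in(-1,1) for j in(-1,1) for k in(h,l)],q,(0,255,0))):
        for u in proj(g,T(pp,P)): cv2.circle(im,tuple(int(v) for v in np.round(u*3+1)),2,col,-1)
    v=im[480:840,690:1290] if m=="scene" else im[420:840,780:1080]
    cv2.imwrite(f"pics/f_{m}.png",v)
A=cv2.imread("pics/f_scene.png");B=cv2.imread("pics/f_side.png");
B=cv2.copyMakeBorder(B[:360],0,0,0,0,0);B=cv2.resize(B,(200,240));A=cv2.copyMakeBorder(A,0,0,0,0,0)
cv2.imwrite("pics/fit.png",np.hstack([A,cv2.copyMakeBorder(B,0,120,0,0,cv2.BORDER_CONSTANT)]))
st=read_state();print(st["tool_pos"],st["t"])
from scipy.spatial.transform import Rotation as Ro
w=st["tool_rot"];print(Ro.from_quat([w[1],w[2],w[3],w[0]]).as_matrix().round(3))
E
```

```text
chute [0.57920385 0.05042982 1.8148314 ] [[-0.1, -0.3], [-0.2, -0.6], [1.0, 0.4], [-0.1, -0.2], [0.1, -0.7], [0.0, 0.0], [-0.1, -0.3]]
rack [ 0.61592113 -0.09757435  1.63784526] [[-0.5, -0.1], [-1.8, -1.9], [0.2, 0.7], [-0.5, 0.9], [0.5, -2.6], [-1.6, 0.8], [0.2, 0.4], [0.2, -1.1], [-0.9, 1.4], [0.7, 1.5]]
rack in chute -0.1524905794644327 0.00013140030236050843 -0.17698614025460935
[0.23673821 0.60532687 0.2066163 ] 0.7
[[-0.931  0.364  0.   ]
 [ 0.364  0.931 -0.   ]
 [-0.    -0.    -1.   ]]
```

View pics/fit.png

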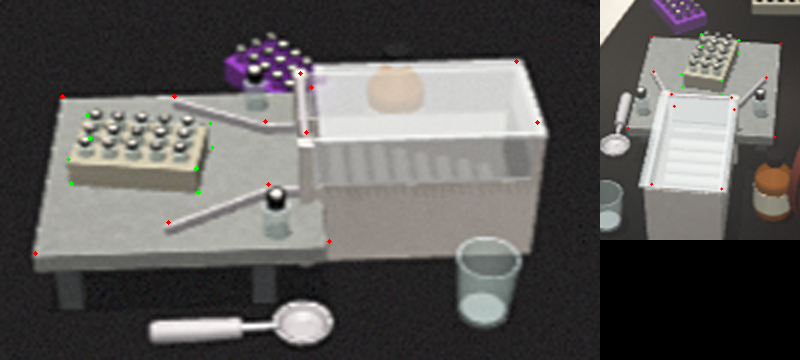

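Chute and rack fits are consistent (rack in chute frame about (-152, 0) mm, yaw -0.18). Next I move to above the deck's rear end, with the tool aligned with the chute.

Call:
{"api": "servo_tool", "payload": {
  "deltas": [
    [0,0,0.1,-6,-5.5,-1.5,40],
    [0,0,0.15,-11,-10,-1.5,40],
    [0,0,0.2,-16,-14.5,-1.5,40],
    [0,0,0.25,-20,-18,-1.5,40],
    [0,0,0.32,-24,-21.5,-1.5,40],
    [0,0,0.38,-28,-25,-1.5,40],
    [0,0,0.45,-32,-28.5,-1.5,40],
    [0,0,0.5,-36,-32,-1.5,40],
    [0,0,0.57,-40,-36,-1.5,40],
    [0,0,0.63,-44,-39.5,-1.5,40],
    [0,0,0.7,-48,-43,-1.5,40],
    [0,0,0.75,-52,-46.5,-1.5,40],
    [0,0,0.8,-56,-50,-1.5,40],
    [0,0,0.87,-60,-54,-1.5,40],
    [0,0,0.92,-64,-57.5,-1.5,40],
    [0,0,0.954,-66.5,-59.5,-1.5,40],
    [0,0,0.954,-66.5,-59.5,-1.5,40],
    [0,0,0.954,-66.5,-59.5,-1.5,40]
  ]
}}

```text
t: 2.95
tool_pos: [0.6393, -0.1904, 0.2215]
tool_rot: [-0.0, 0.616, 0.788, 0.0]
contact_force: [0.8, 0.6, -0.4]
width: 0.0345
grip_force: 0.0
```

```bash
python3 - <<'E'
from fit import *
w=snapshot("wrist")
p=[.5792,.0504,1.8148];q=[.6159,-.0976,1.6378]
im=cv2.resize(w["frame"],(800,500))
for P,pp,c in (([(-.24,-.12,.075),(-.24,.12,.075),(-.035,.05,.085),(-.035,-.05,.085),(-.125,.098,.085),(-.125,-.098,.085)],p,(0,0,255)),([(i*.06,j*.035,k) for i in(-1,1) for j in(-1,1) for k in(.103,.075)],q,(0,255,0))):
    U=proj(w,T(pp,P));print(U.round().tolist())
    for u in U: cv2.circle(im,tuple(int(v) for v in u*1.25),4,c,1)
cv2.imwrite("pics/w1.png",im)
E
```

```text
[[428.0, 174.0], [221.0, 174.0], [270.0, -41.0], [379.0, -41.0], [227.0, 64.0], [422.0, 64.0]]
[[347.0, 159.0], [345.0, 154.0], [280.0, 147.0], [284.0, 143.0], [374.0, 31.0], [369.0, 38.0], [298.0, 16.0], [301.0, 24.0]]
```

View pics/w1.png

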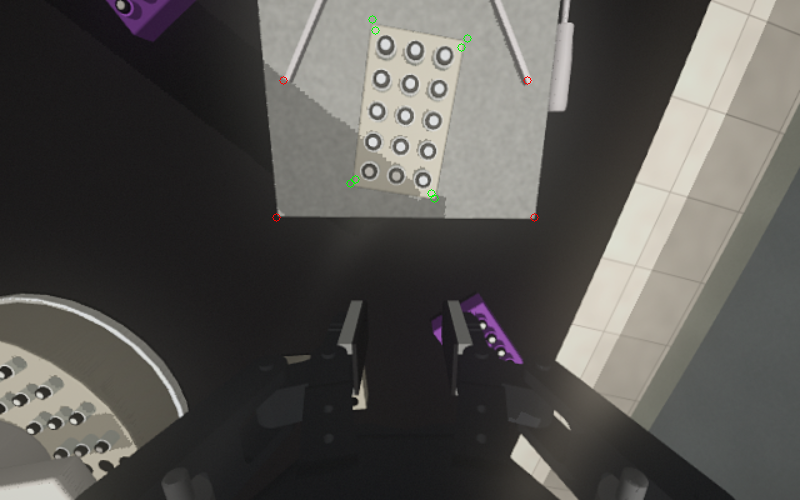

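The wrist picture confirms the rack (centre about (410,112) of 800) and the deck edge at row 217, both within 2 mm of the fits. I'll descend behind it and start the push.

Call:
{"api": "servo_tool", "payload": {
  "deltas": [
    [0,0,0,0,0,4.5,40],
    [0,0,0,0,0,9,40],
    [0,0,0,0,0,12,40],
    [0,0,0,0,0,13.6,40],
    [0,0,0,0,0,13.6,40],
    [0,0,0,1,0,13.6,40],
    [0,0,0,2,0,13.6,40],
    [0,0,0,2.6,0,13.6,40],
    [0,0,0,3.2,0,13.6,40],
    [0,0,0,3.8,0,13.6,40],
    [0,0,0,4.4,0,13.6,40],
    [0,0,0,5,0,13.6,40],
    [0,0,0,5.6,0,13.6,40],
    [0,0,0,6.2,0,13.6,40],
    [0,0,0,6.8,0,13.6,40],
    [0,0,0,7.4,0,13.6,40],
    [0,0,0,8,0,13.6,40],
    [0,0,0,8.5,0,13.6,40],
    [0,0,0,8.5,0,13.6,40]
  ]
}}

```text
t: 5.38
tool_pos: [0.6185, -0.1081, 0.0856]
tool_rot: [-0.0, 0.616, 0.788, -0.0]
contact_force: [1.2, -3.2, 2.0]
width: 0.034
grip_force: 1.6
```

```bash
python3 - <<'E'
from fit import *
w=snapshot("wrist");s=snapshot("scene")
im=np.hstack([w["frame"][:300,150:500],cv2.resize(s["frame"][150:270,230:420],(475,300),interpolation=cv2.INTER_CUBIC)])
cv2.imwrite("pics/w2.png",im[:,:800])
st=read_state();d=np.array(st["tool_pos"])[:2]-[.5792,.0504];c,k=np.cos(1.8148),np.sin(1.8148);print(c*d[0]+k*d[1],-k*d[0]+c*d[1],st["tool_pos"],st["contact_force"])
E
```

```text
-0.16330892253495646 0.0002023281648267164 [ 0.61845741 -0.10812035  0.08541781] [ 0.30499266 -2.96703004  3.03817934]
```

View pics/w2.png

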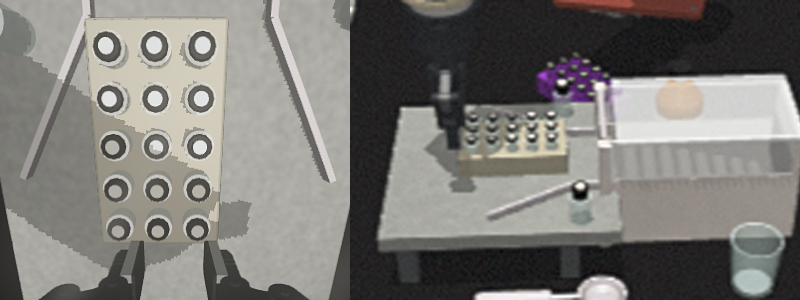

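The rack is squared up to the chute, sitting about 9 mm towards +y (left), with its nose at the strip throat. I continue with a slight drag to -y (tool +y).

Call:
{"api": "servo_tool", "payload": {
  "deltas": [
    [0,0,0,0.4,0.1,0,40],
    [0,0,0,0.8,0.2,0,40],
    [0,0,0,1.2,0.3,0,40],
    [0,0,0,1.6,0.4,0,40],
    [0,0,0,2,0.5,0,40],
    [0,0,0,2.4,0.6,0,40],
    [0,0,0,2.8,0.7,0,40],
    [0,0,0,3.2,0.7,0,40],
    [0,0,0,3.6,0.7,0,40],
    [0,0,0,4,0.7,0,40],
    [0,0,0,4.5,0.7,0,40],
    [0,0,0,5,0.7,0,40],
    [0,0,0,5.5,0.7,0,40],
    [0,0,0,6,0.7,0,40]
  ]
}}

```text
t: 7.22
tool_pos: [0.611, -0.0484, 0.0856]
tool_rot: [0.0, 0.616, 0.788, -0.0]
contact_force: [0.8, -2.6, -1.1]
width: 0.0339
grip_force: 1.3
```

```bash
python3 - <<'E'
from fit import *
w=snapshot("wrist");s=snapshot("scene")
im=np.hstack([w["frame"][:300,150:500],cv2.resize(s["frame"][150:270,230:420],(475,300),interpolation=cv2.INTER_CUBIC)])
cv2.imwrite("pics/w3.png",im[:,:800])
E
```

```text
(no output)
```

View pics/w3.png

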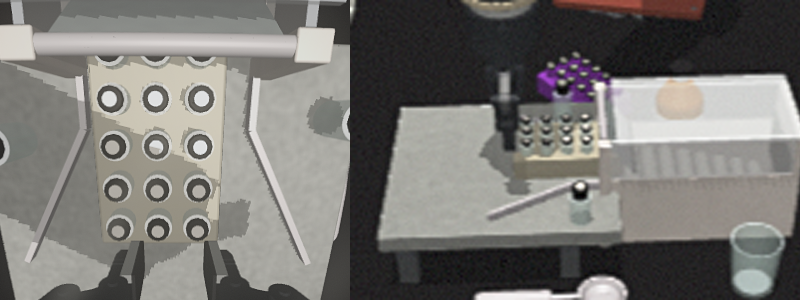

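Nose is through the port, opening the flap, rack central between the strips. Finish the push, then draw back.

Call:
{"api": "servo_tool", "payload": {
  "deltas": [
    [0,0,0,0.5,0,0,40],
    [0,0,0,1,0,0,40],
    [0,0,0,1.5,0,0,40],
    [0,0,0,2,0,0,40],
    [0,0,0,2.5,0,0,40],
    [0,0,0,3,0,0,40],
    [0,0,0,3.5,0,0,40],
    [0,0,0,4,0,0,40],
    [0,0,0,4.5,0,0,40],
    [0,0,0,5,0,0,40],
    [0,0,0,5.5,0,0,40],
    [0,0,0,6,0,0,40],
    [0,0,0,6,0,0,40],
    [0,0,0,3,0,0,40],
    [0,0,0,0,0,0,40],
    [0,0,0,-3,0,0,40],
    [0,0,0,-3,0,0,40],
    [0,0,0,-3,0,0,40],
    [0,0,0,-3,0,0,40],
    [0,0,0,-3,0,0,40]
  ]
}}

```text
t: 9.82
tool_pos: [0.6183, -0.0766, 0.0856]
tool_rot: [-0.0, 0.615, 0.788, 0.0]
contact_force: [0.5, -1.1, 0.6]
width: 0.0341
grip_force: 0.0
```

```bash
python3 - <<'E'
from fit import *
w=snapshot("wrist");s=snapshot("scene");b=snapshot("side")
im=np.hstack([w["frame"][:300,150:450],cv2.resize(s["frame"][160:260,310:420],(300,300),interpolation=cv2.INTER_CUBIC),cv2.resize(b["frame"][155:275,270:350],(200,300),interpolation=cv2.INTER_CUBIC)])
cv2.imwrite("pics/w4.png",im)
E
```

```text
(no output)
```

View pics/w4.png

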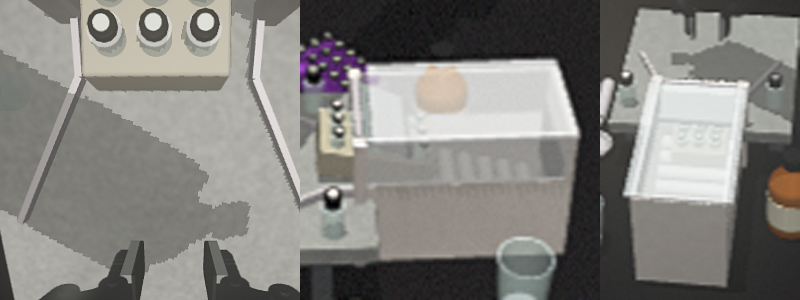

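The rack's tail sits at about x = -36 mm, right at the strip corner, and hasn't run off yet. Push about 15 mm further; the fingertips still stop short of the flap.

Call:
{"api": "servo_tool", "payload": {
  "deltas": [
    [0,0,0,3,0,0,40],
    [0,0,0,6,0,0,40],
    [0,0,0,8,0,0,40],
    [0,0,0,8.6,0,0,40],
    [0,0,0,9,0,0,40],
    [0,0,0,9.4,0,0,40],
    [0,0,0,9.8,0,0,40],
    [0,0,0,10.2,0,0,40],
    [0,0,0,10.5,0,0,40],
    [0,0,0,8,0,0,40],
    [0,0,0,4,0,0,40],
    [0,0,0,0,0,0,40],
    [0,0,0,0,0,0,40],
    [0,0,0,0,0,0,40],
    [0,0,0,0,0,0,40],
    [0,0,0,0,0,0,40],
    [0,0,0,0,0,0,40],
    [0,0,0,0,0,0,40]
  ]
}}

```text
t: 12.22
tool_pos: [0.6184, -0.0775, 0.0857]
tool_rot: [-0.0, 0.616, 0.788, 0.0]
contact_force: [-0.1, -0.5, 0.1]
width: 0.0343
grip_force: 0.0
```

```bash
python3 - <<'E'
from fit import *
w=snapshot("wrist");s=snapshot("scene");b=snapshot("side")
im=np.hstack([w["frame"][:300,150:450],cv2.resize(s["frame"][160:260,310:420],(300,300),interpolation=cv2.INTER_CUBIC),cv2.resize(b["frame"][155:275,270:350],(200,300),interpolation=cv2.INTER_CUBIC)])
cv2.imwrite("pics/w5.png",im)
E
```

```text
(no output)
```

View pics/w5.png

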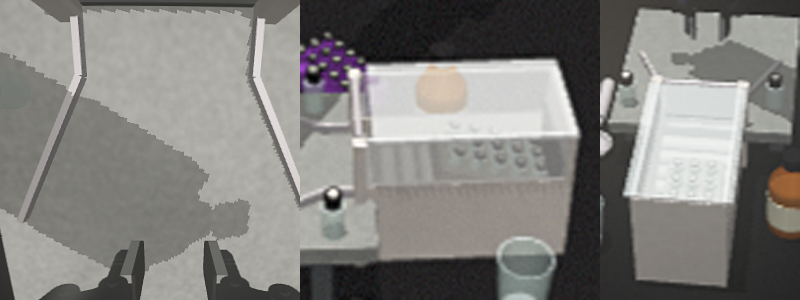

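The rack has run down to the bumper: vials show at the bay's far end and the deck is empty. Draw back and up, and let the flap settle.

Call:
{"api": "servo_tool", "payload": {
  "deltas": [
    [0,0,0,-3,0,-1,40],
    [0,0,0,-6,0,-4,40],
    [0,0,0,-6,0,-8,40],
    [0,0,0,-6,0,-8,40],
    [0,0,0,-6,0,-8,40],
    [0,0,0,-6,0,-8,40],
    [0,0,0,-6,0,-8,40],
    [0,0,0,-6,0,-8,40],
    [0,0,0,-6,0,-8,40],
    [0,0,0,-6,0,-8,40],
    [0,0,0,-6,0,-8,40],
    [0,0,0,-6,0,-8,40]
  ]
}}

```text
t: 13.88
tool_pos: [0.6328, -0.136, 0.1656]
tool_rot: [-0.0, 0.616, 0.788, -0.0]
contact_force: [-0.0, -0.2, 0.3]
width: 0.0338
grip_force: 0.0
```

```bash
python3 - <<'E'
from fit import *
w=snapshot("wrist");s=snapshot("scene");b=snapshot("side")
im=np.hstack([w["frame"][:300,150:450],cv2.resize(s["frame"][160:260,310:420],(300,300),interpolation=cv2.INTER_CUBIC),cv2.resize(b["frame"][155:275,270:350],(200,300),interpolation=cv2.INTER_CUBIC)])
cv2.imwrite("pics/w6.png",im)
E
```

```text
(no output)
```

View pics/w6.png

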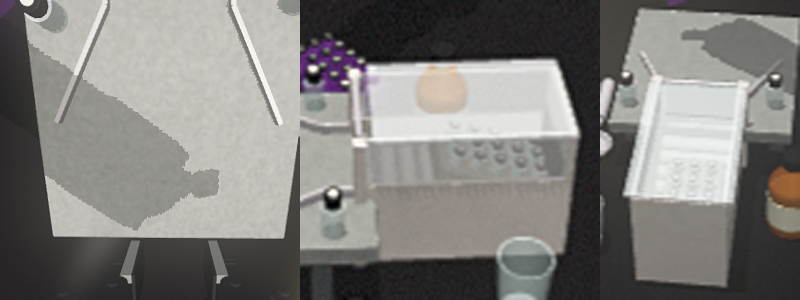

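The picture is unchanged: the rack rests at the bumper, the flap area looks settled and closed, and the vials are standing.

```bash
python3 -c "from workcell import *;print(hand_in())"
```

```text
the job is handed in; nothing more can be done
None
```

I pushed the rack through the flap and it ran down to the bumper; the flap looked shut behind it, the fingers were drawn clear, and the job was handed in at about 14 s, with no verdict returned.

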